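# Find the turntable that runs freely and set the bowl on it

## Robot

A 7-joint arm with a two-finger parallel gripper is mounted at the origin on the work surface. World frame = base frame: x ahead of the robot, y to its left, z up, the work surface at z = 0. Lengths are in mm, angles in rad, forces in N, time in s.
With the tool pointing down it reaches from about 400 to 875 mm from the base axis. Payload 4.4 kg.
Tool frame: the origin (TCP) lies at the very end of the fingers, on their centre line; the grasp point (between the pads) lies 19 mm behind it; y points along the fingers, z is the direction in which the jaws open and shut, and the axes are right-handed (so a half turn about y gives the same grasp; the last joint's range is limited). The gripper opens to 85 mm and grips with 20 to 120 N. Pads are 22 mm wide; open, the fingers measure 114 mm over their backs; the gripper's body (76 mm by 85 mm) begins 54 mm behind the grasp point. The pads swing forward as they close: fully open they stand 13 mm farther back than shut.
Start: joints at [1.272, 0.628, 0.038, 1.517, -0.027, 0.996, -0.02], TCP at [149.984, -632.473, 231.313] pointing down, gripper open.
Joint ranges: [-3.06, 3.06], [-0.37, 2.12], [-1.25, 1.32], [0.18, 2.47], [-1.1, 4.24], [0.23, 1.98], [-2.94, 2.94]. Speed limits (rad/s): [2.57, 2.57, 3.14, 3.14, 3.14, 3.14, 3.14].

## Interface

Orientations are given as [roll, pitch, yaw] about the fixed x, y, z axes, in that order (R = Rz(yaw) Ry(pitch) Rx(roll)).
In Python, from cell import ctrl, imaging, finish_job gives the robot as it stands.
- The arm moves only by the shell command python3 -m inch 'ROWS'. ROWS is JSON, one flat list of numbers, 7 for each row, row after row: the opening, from 0 (shut) to 1 (fully open), then the shift along the tool's x, y, z in cm, then the turn, a rotation vector about the tool's x, y, z in degrees. A call has 1 to 12 rows; each row is the pose to reach, as a shift and turn from the pose commanded when the call began, along the tool's axes at that moment; what a row does not reach only later rows make up. A row lasts 1/10 s, in which the tool goes at most 50 mm and 8.59 degrees, less where a joint would pass 70% of its speed; a pose out of reach is approached as far as the arm can. A call with a gripper value outside its range is refused whole. The fingers move at their own pace and stop on an object; the grip force is fixed at half the most. Time passes only in rows, so rows that repeat a pose let the fingers close. It gives the time, the measured TCP pose, the force and the opening at its end, in the units of the state.
- ctrl.read_state(): the state, without advancing time (a new reading comes with each control period).
- imaging.get_image(name): name is "scene" or "top"; returns a dict with "img" (384x512x3 uint8, red, green, blue), "fx", "fy", "cx", "cy" (pixels), "dist" ([k1, k2, p1, p2, k3] as OpenCV has them; the pictures are not rectified), "R" (3x3) and "t" (3): a world point X has camera coordinates R X + t. Camera axes: x right, y down, z forward; pixel columns grow to the right and rows downward; lengths in mm; the calibration is good to about 2 mm. A picture is of the moment at which its call begins. There is no depth.
- finish_job(): hands the job in, once; it reports no verdict.
The state is a dict: "clock": time; "qpos": joint angles; "qd": joint speeds; "tau": joint torques, N m; "eef_pos": TCP position; "tool_rot": TCP orientation; "force": force on the tool from outside, world axes, zero at the start; "torque": the same for the moment, N m; "width": finger opening in mm.
Only numpy, scipy, OpenCV 4.12 (cv2) and the standard library are available. Lean on these libraries where they do the work, as an engineer would, in place of code of your own. Each camera call takes 0.05 s, during which the arm holds its last target.

## Task

One of the two turntables runs freely and the other binds. Leaving the bowl where it is, feel out each one by pushing its knob round from the side with a fingertip (push, never pinch, and never harder than 20 N): take the free one round about a quarter turn, but ease the binding one only about a centimetre at the knob, because it jams soon after, and do not turn either one back. Then set the bowl down, without dropping it, upright in the middle of the free-running turntable, let go, and leave everything else where it stands.

Things in the scene. Friction and masses are not known exactly. Their poses are not given: they have to be found in the camera images.
- turntable_k_top (a point): Turntable K, one of two alike in looks: a wooden disc 220 mm across and 15 mm thick turning about a vertical axis on a fixed steel foot. This point is the centre of the disc's upper face, 35 mm above the table. x runs from the centre away from the knob; the knob stands 88 mm out along -x.
- turntable_k_knob (a point): The finger knob of turntable K: an upright steel peg 20 mm across and 40 mm tall, standing on the disc 88 mm from its axis, on the robot's side at the start. This point is on the peg's axis, 20 mm above the disc's upper face (55 mm above the table).
- turntable_k (a joint): Turn of turntable K in rad, 0 at the start, growing anticlockwise seen from above. A free-running one needs under 0.5 N at the knob and coasts on when let go. A binding one drags with about 6 N at the knob from the first touch, stays where it is left, and jams solid after 0.32 rad (28 mm of knob travel) either way.
- turntable_m_top (a point): Turntable M, one of two alike in looks: a wooden disc 220 mm across and 15 mm thick turning about a vertical axis on a fixed steel foot. This point is the centre of the disc's upper face, 35 mm above the table. x runs from the centre away from the knob; the knob stands 88 mm out along -x.
- turntable_m_knob (a point): The finger knob of turntable M: an upright steel peg 20 mm across and 40 mm tall, standing on the disc 88 mm from its axis, on the robot's side at the start. This point is on the peg's axis, 20 mm above the disc's upper face (55 mm above the table).
- turntable_m (a joint): Turn of turntable M in rad, 0 at the start, growing anticlockwise seen from above. A free-running one needs under 0.5 N at the knob and coasts on when let go. A binding one drags with about 6 N at the knob from the first touch, stays where it is left, and jams solid after 0.32 rad (28 mm of knob travel) either way.
- bowl_mid (a point): The small white ceramic bowl, straight-sided and open on top: 64 mm across outside, 50 mm tall, wall 5 mm, 0.2 kg, standing upright on the table between the turntables. This point is at its centre, 25 mm above its underside.
- funnel: White plastic funnel standing mouth down, 96 mm across, 100 mm tall; a bystander. Origin at the centre of its underside.
- pump_bottle: Clear plastic pump dispenser bottle, 68 mm across, 190 mm tall; a bystander. Origin at the centre of its underside.
- spatula: Wooden spatula lying flat, 270 mm long; a bystander. Origin at the centre of its underside.
- whisk: Steel whisk lying down, 290 mm long, 52 mm thick; a bystander. Origin at the centre of its underside.
- mug: Blue ceramic mug, 80 mm across, 90 mm tall; a bystander. Origin at the centre of its underside.
- spice_jar: Closed glass spice jar, 44 mm across, 85 mm tall; a bystander. Origin at the centre of its underside.
- plate: White ceramic plate, 190 mm across; a bystander. Origin at the centre of its underside.
Things that resemble listed ones, but are neither listed nor needed, are in the scene too. What is shaped like the part that bears turntable_m_top but white is not meant.

How it is judged (in metres and radians):
On the way:
1. both turntables have been tried by hand with the bowl still in its place: the free one turned more than 0.6 rad, the binding one more than 0.06 rad (5 mm at the knob) ((((value of joint turntable_k above 0.6 rad or value of joint turntable_k below -0.6 rad) and (value of joint turntable_m above 0.06 rad or value of joint turntable_m below -0.06 rad) and value of joint turntable_m between -0.4 and 0.4 rad) or ((value of joint turntable_m above 0.6 rad or value of joint turntable_m below -0.6 rad) and (value of joint turntable_k above 0.06 rad or value of joint turntable_k below -0.06 rad) and value of joint turntable_k between -0.4 and 0.4 rad)) and distance of bowl_mid from where it was at the start of the episode below 0.03 m), for 0.1 s.
At the end, for the whole second after the job is handed in: The bowl stands upright (within 0.1 rad), released and at rest on the free-running turntable, centred within 25 mm, that turntable still. It stands turned by over 0.6 rad (a binding one cannot get there), the other by 0.06 to 0.4 rad ((((value of joint turntable_k above 0.6 rad or value of joint turntable_k below -0.6 rad) and (value of joint turntable_m above 0.06 rad or value of joint turntable_m below -0.06 rad) and value of joint turntable_m between -0.4 and 0.4 rad and horizontal distance between bowl_mid and turntable_k_top below 0.025 m and z of bowl_mid in the frame of turntable_k_top between 0.021 and 0.029 m and velocity of joint turntable_k between -0.15 and 0.15 rad/s) or ((value of joint turntable_m above 0.6 rad or value of joint turntable_m below -0.6 rad) and (value of joint turntable_k above 0.06 rad or value of joint turntable_k below -0.06 rad) and value of joint turntable_k between -0.4 and 0.4 rad and horizontal distance between bowl_mid and turntable_m_top below 0.025 m and z of bowl_mid in the frame of turntable_m_top between 0.021 and 0.029 m and velocity of joint turntable_m between -0.15 and 0.15 rad/s)) and angle between bowl_mid's own z axis and vertical below 0.1 rad and linear speed of bowl below 0.03 m/s); the robot touches nothing.
It fails at once if a turntable pushed or squeezed with more than 20 N (contact force between any of turntable_k, turntable_m and the fingers above 20 N or contact force between any of turntable_k, turntable_m and the arm above 20 N).
It fails at once if the bowl dropped (falling out of the fingers faster than 0.5 m/s, about 13 mm of fall) (contact force between bowl and the fingers below 0.05 N and linear speed of bowl above 0.5 m/s).
It fails at once if a bystander moved by more than 30 mm (distance of any of funnel, pump_bottle, spatula, whisk, mug, spice_jar, plate from where it was at the start of the episode above 0.03 m).
It also fails if it takes over 61 s, if anything falls off the work surface, if the arm or the gripper's body presses on something with over 40 N, if the wrist force passes 120 N, or if a joint passes its speed limit or range.

## Working session

There is one attempt and no reset: what is moved stays moved. The work goes in short steps, Python scripts to look and compute and a shell command to move; the robot and the scene stay as the last step left them, time stands still between calls to the robot, and variables do not carry over. Pictures are saved under pics/ and viewed, and the job is handed in when it is done.

```bash
ls; mkdir -p pics
python3 - <<'E'
from cell import ctrl, imaging
import cv2, numpy as np
print(ctrl.read_state())
for n in("scene","top"):
    d=imaging.get_image(n); cv2.imwrite(f"pics/{n}0.png",d["img"][...,::-1]); np.save(f"pics/{n}0.npy",d,allow_pickle=True)
    print({k:v for k,v in d.items() if k!="img"})
E
```

```text
pics
{'clock': 0.0, 'qpos': array([ 1.27218932,  0.62932755,  0.03844889,  1.51840943, -0.02700728,
        0.99626999, -0.02000219]), 'qd': array([-0.00143135, -0.00047997,  0.00102629,  0.00026217, -0.00168644,
        0.00019775,  0.00082787]), 'tau': array([ 1.47858507e-03, -5.63416314e+01,  1.22635368e+00, -1.93453950e+01,
        1.08479586e-02,  1.04887705e-02,  1.03488051e-05]), 'eef_pos': array([ 149.83995582, -631.83927847,  230.38799108]), 'tool_rot': array([-1.57269235e+00, -2.27772502e-05, -2.90879833e+00]), 'force': array([-0.88108959, -0.31446012,  0.04535309]), 'torque': array([0.01000613, 0.0353928 , 0.02831667]), 'width': 85.24390024484022}
{'fx': 450.7572504414246, 'fy': 450.7572504414246, 'cx': 260.12128875517027, 'cy': 191.08117814666053, 'dist': array([-0.10029907,  0.        ,  0.        ,  0.        ,  0.        ]), 'R': array([[ 0.26617636,  0.96392168, -0.00226839],
       [ 0.78413793, -0.2178985 , -0.58107482],
       [-0.5606049 ,  0.15288965, -0.81384698]]), 't': array([-144.68179084, -364.31140582, 1639.73278858])}
{'fx': 477.08113097346165, 'fy': 477.08113097346165, 'cx': 251.60793238927033, 'cy': 188.30611356610572, 'dist': array([0.04127006, 0.        , 0.        , 0.        , 0.        ]), 'R': array([[-3.02923258e-02, -9.99520499e-01, -6.41458815e-03],
       [-9.82989948e-01,  3.09531410e-02, -1.81032223e-01],
       [ 1.81143969e-01,  8.21588590e-04, -9.83456246e-01]]), 't': array([   8.02396443,  509.25557841, 1595.39312687])}
```

View pics/scene0.png

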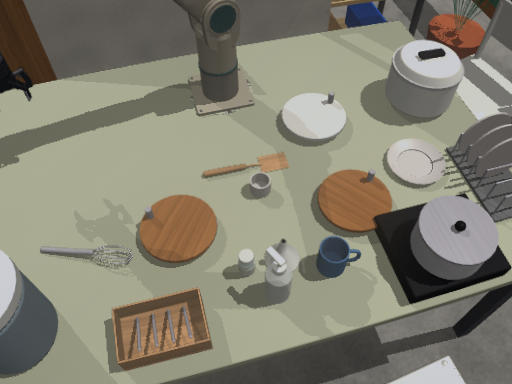

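View pics/top0.png

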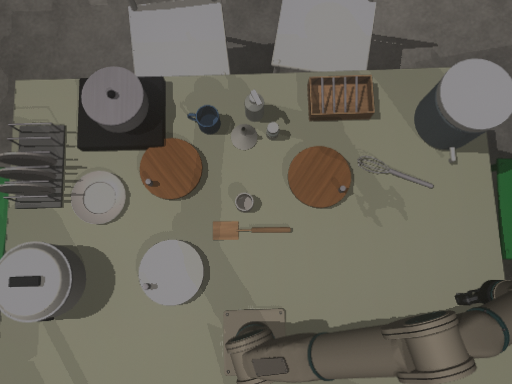

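The scene view shows two wooden discs at about (180,228) and (355,200), a white lookalike at (313,117) and the bowl at (261,185). In the top view the discs are at (171,168) and (320,177), their knobs at (148,182) and (343,188), and the bowl at (245,202). Next I'll measure all of these.

```bash
cat > h.py <<'E'
import cv2, numpy as np
from cell import ctrl, imaging
from scipy.spatial.transform import Rotation as Rn
def ray(d,uv):
    K=np.array([[d["fx"],0,d["cx"]],[0,d["fy"],d["cy"]],[0,0,1]])
    p=cv2.undistortPoints(np.array([[uv]],float),K,d["dist"])[0,0]
    return -d["R"].T@d["t"], d["R"].T@np.array([p[0],p[1],1])
def plane(d,uv,z):
    c,r=ray(d,uv); return c+r*(z-c[2])/r[2]
def proj(d,X):
    K=np.array([[d["fx"],0,d["cx"]],[0,d["fy"],d["cy"]],[0,0,1]])
    return cv2.projectPoints(np.array([X],float),cv2.Rodrigues(d["R"])[0],d["t"],K,d["dist"])[0][0,0]
def load(n): return np.load(n,allow_pickle=True).item()
def grab(n,tag):
    d=imaging.get_image(n); np.save(f"pics/{n}{tag}.npy",d,allow_pickle=True); return d
def save(d,fn,box=None,s=1):
    im=d["img"][...,::-1]
    if box: im=im[box[1]:box[3],box[0]:box[2]]
    cv2.imwrite(fn,cv2.resize(im,None,fx=s,fy=s,interpolation=cv2.INTER_CUBIC))
E
python3 - <<'E'
from h import *
t=load("pics/top0.npy"); s=load("pics/scene0.npy")
save(t,"pics/top0z.png",(120,80,380,260),3)
save(s,"pics/scene0z.png",(130,130,400,310),2.9)
for n,d in(("top",t),("scene",s)):
    hsv=cv2.cvtColor(d["img"],cv2.COLOR_RGB2HSV)
    m=((hsv[...,0]<20)&(hsv[...,1]>100)&(hsv[...,2]>60)).astype(np.uint8)
    m=cv2.morphologyEx(m,cv2.MORPH_OPEN,np.ones((3,3)))
    cs,_=cv2.findContours(m,cv2.RETR_EXTERNAL,cv2.CHAIN_APPROX_NONE)
    for c in cs:
        if cv2.contourArea(c)>1500:
            h=cv2.convexHull(c); P=np.array([plane(d,p[0].astype(float),35)[:2] for p in h])
            (cx,cy),r=cv2.minEnclosingCircle(P.astype(np.float32)); e=cv2.fitEllipse(h); 
            print(n,cv2.boundingRect(c),"encl",cx,cy,r,"ell",e,plane(d,e[0],35))
E
```

```text
top (288, 146, 63, 62) encl 547.2114868164062 -243.11825561523438 109.48555755615234 ell ((319.094970703125, 176.44485473632812), (60.916053771972656, 62.97967529296875), 106.19159698486328) [ 545.89800411 -243.42670274   35.        ]
top (140, 138, 62, 61) encl 593.2808837890625 273.3104553222656 109.3704833984375 ell ((170.4922637939453, 168.1695556640625), (60.20063018798828, 62.52931213378906), 63.818870544433594) [591.7759432  273.31471201  35.        ]
scene (115, 302, 95, 62) encl 848.4624633789062 -335.2626647949219 117.7547378540039 ell ((159.7933349609375, 333.2671813964844), (60.60430908203125, 102.80908966064453), 76.1936264038086) [ 841.33970344 -337.3131523    35.        ]
scene (140, 195, 77, 68) encl 551.1502685546875 -243.6023712158203 111.03494262695312 ell ((177.88890075683594, 228.37167358398438), (66.40685272216797, 77.71015930175781), 72.05355834960938) [ 556.60459454 -243.34138273   35.        ]
scene (318, 170, 74, 62) encl 596.0950317382812 271.81683349609375 111.66875457763672 ell ((354.3158264160156, 200.48992919921875), (61.132381439208984, 74.6021499633789), 106.19963073730469) [600.95613765 270.75237046  35.        ]
scene (429, 14, 56, 44) encl -53.4120979309082 1005.9913330078125 152.34022521972656 ell ((456.5986022949219, 34.033084869384766), (40.524227142333984, 57.24089813232422), 112.41944122314453) [ -55.65209668 1005.89279276   35.        ]
scene (0, 0, 55, 84) encl -542.874755859375 -729.6156005859375 359.3245849609375 ell ((23.184791564941406, 42.951114654541016), (47.3657341003418, 95.17105865478516), 153.97723388671875) [-486.59143359 -724.80670251   35.        ]
```

View pics/top0z.png

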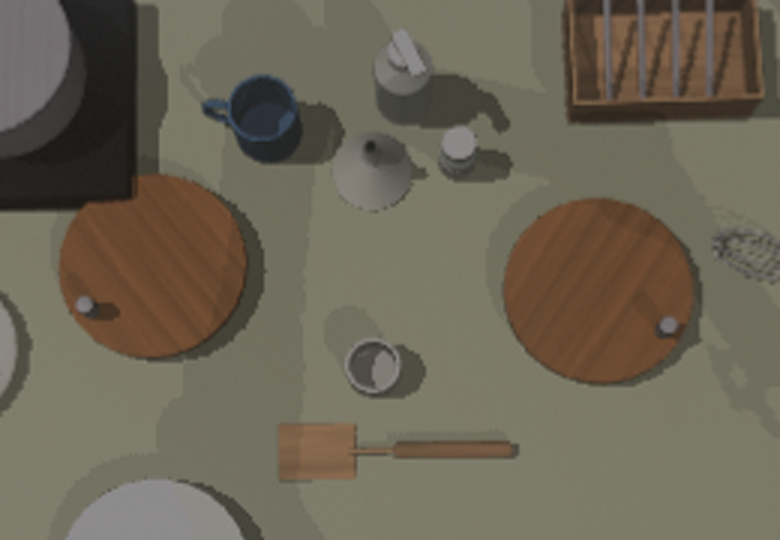

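View pics/scene0z.png

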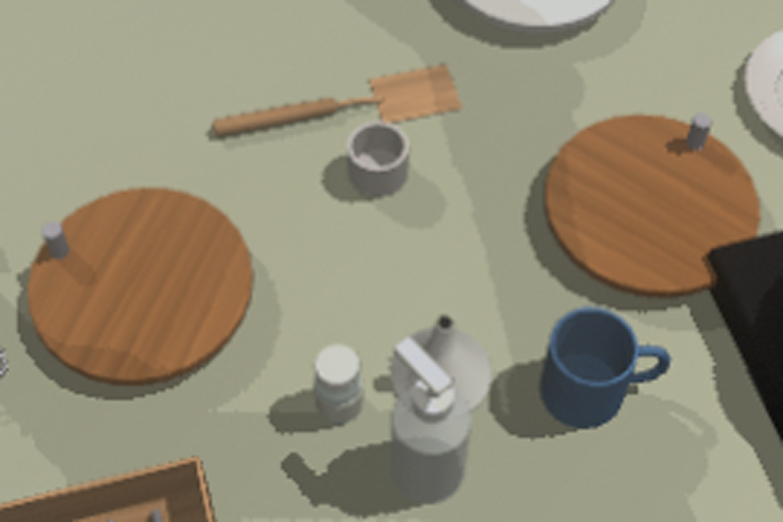

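Run:
```python
from h import *
t=load("pics/top0.npy"); s=load("pics/scene0.npy")
z=lambda u,v:(120+u/3,80+v/3)
q=lambda u,v:(130+u/2.9,130+v/2.9)
print("L knob",plane(t,z(85,304),75),plane(s,q(701,119),75))
print("R knob",plane(t,z(669,325),75),plane(s,q(52,228),75))
print("bowl",plane(t,z(373,364),50),plane(s,q(379,143),50))
print("funnel",plane(t,z(372,172),0),"tip",plane(t,z(370,145),100))
print("pump top",plane(t,z(408,55),180),plane(s,q(425,375),180))
print("jar",plane(t,z(459,140),85),plane(s,q(338,363),85))
print("mug",plane(t,z(264,108),90))
print("spat",[plane(t,z(*p),5) for p in((278,425),(356,480),(515,450))])
print("whisk",plane(t,z(712,250),20))
print("whiteknob etc",plane(t,(148,286),75),plane(t,(171,272),35))
for T,k in(((548,-243),0),((594.5,272.5),0)):
  pass
st=ctrl.read_state();print(Rn.from_euler('xyz',st['tool_rot']).as_matrix())
```

```text
L knob [539.03609107 341.28917557  75.        ] [540.0964676  344.59961178  75.        ]
R knob [ 494.2210102  -315.70643264   75.        ] [ 495.97395743 -312.29388574   75.        ]
bowl [464.15651559  18.50999042  50.        ] [463.5885003   23.95650852  50.        ]
funnel [705.7249074   14.11972866   0.        ] tip [707.80303381  14.11867376 100.        ]
pump top [782.81724445 -31.20085204 180.        ] [792.19852902 -28.63215494 180.        ]
jar [715.20935751 -87.76631162  85.        ] [714.71745119 -83.27989605  85.        ]
mug [758.95437477 134.64131287  90.        ]
spat [array([403.00494117, 131.5708932 ,   5.        ]), array([336.54081366,  42.59241275,   5.        ]), array([ 365.48136473, -142.15891303,    5.        ])]
whisk [ 591.75580693 -382.3001594    20.        ]
whiteknob etc [191.82138158 338.72551636  75.        ] [234.65117081 271.12503592  35.        ]
[[-9.73013771e-01 -4.11742914e-04  2.30746682e-01]
 [-2.30747048e-01  1.62555920e-03 -9.73012414e-01]
 [ 2.55385734e-05 -9.99998594e-01 -1.67669995e-03]]
```

```bash
cat >> h.py <<'E'
def shift(target, st=None):
    "world target (mm) -> tool-frame shift in cm from measured pose"
    st=st or ctrl.read_state(); R=Rn.from_euler('xyz',st['tool_rot']).as_matrix()
    return np.round(R.T@(np.array(target,float)-st['eef_pos'])/10,2)
def info():
    st=ctrl.read_state(); R=Rn.from_euler('xyz',st['tool_rot']).as_matrix()
    print("t %.2f pos %s F %s w %.1f"%(st['clock'],np.round(st['eef_pos'],1),np.round(st['force'],2),st['width']))
    print("toolx az %.1f toolz az %.1f tilt %.2f"%(np.degrees(np.arctan2(R[1,0],R[0,0])),np.degrees(np.arctan2(R[1,2],R[0,2])),np.degrees(np.arccos(-R[2,1]))))
    return st
E
python3 - <<'E'
from h import *
info(); print(shift((455,-305.5,150)),shift((455,-305.5,48)))
t=load("pics/top0.npy")
print("plate",plane(t,(98,197),15))
E
```

```text
t 0.10 pos [ 149.9 -631.9  230.5] F [-0.9  -0.8  -0.69] w 85.6
toolx az -166.7 toolz az -76.7 tilt 0.10
[-37.22   8.09 -24.71] [-37.22  18.29 -24.69]
plate [501.10136873 529.01288232  15.        ]
```

```bash
python3 -m inch '[0,-4,1,-2.6,0,5,0, 0,-8,2,-5.3,0,10,0, 0,-12,3,-8,0,15,0, 0,-16,4,-10.6,0,20,0, 0,-20,5,-13.3,0,25,0, 0,-24,6,-16,0,25,0, 0,-28,7,-18.6,0,25,0, 0,-32,8,-21.2,0,25,0, 0,-35,8,-23.2,0,25,0, 0,-37.2,8,-24.7,0,25,0, 0,-37.2,8,-24.7,0,25,0, 0,-37.2,8,-24.7,0,25,0]'
python3 - <<'E'
from h import *
st=info(); print(shift((455,-305.5,48)))
d=grab("top","1"); save(d,"pics/top1z.png",(260,120,420,260),4)
E
```

```text
clock: 1.3
eef_pos: [455.0, -305.9, 151.0]
tool_rot: [-1.571, -0.001, 2.94]
force: [-0.8, -1.4, -0.6]
width: 0.1
t 1.30 pos [ 455.  -305.9  151. ] F [-0.76 -1.37 -0.55] w 0.1
toolx az 168.4 toolz az -101.6 tilt 0.04
[-0.   10.3  -0.04]
```

View pics/top1z.png

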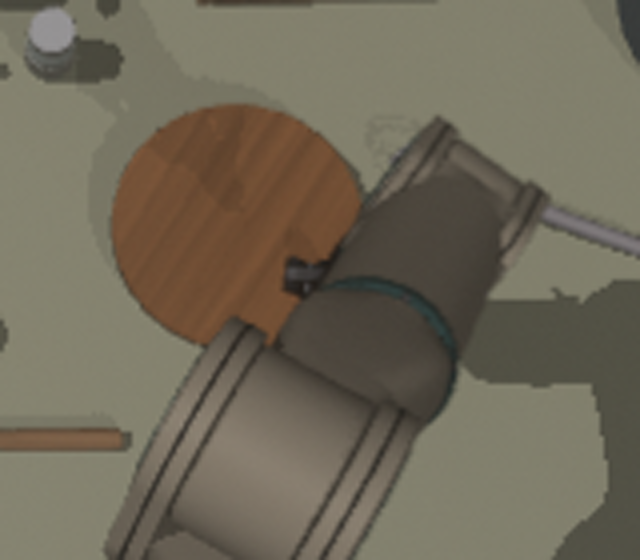

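The arm hides the knob from the top camera, but the approach is clear: disc centre near (237,225) in the crop, gripper near (305,275). I'll descend beside the knob.

```bash
python3 -m inch '[0,0,4,0,0,0,0, 0,0,8,0,0,0,0, 0,0,10.3,0,0,0,0, 0,0,10.3,0,0,0,0, 0,0,10.3,0,0,0,0]'
python3 - <<'E'
from h import *
st=info(); 
d=grab("scene","2"); save(d,"pics/scene2z.png",(100,130,300,280),4)
E
```

```text
clock: 1.85
eef_pos: [454.1, -307.7, 48.6]
tool_rot: [-1.57, -0.0, 2.936]
force: [0.2, 0.2, -1.3]
width: 0.1
t 1.85 pos [ 454.1 -307.7   48.6] F [ 0.17  0.24 -1.28] w 0.1
toolx az 168.2 toolz az -101.8 tilt 0.04
```

View pics/scene2z.png

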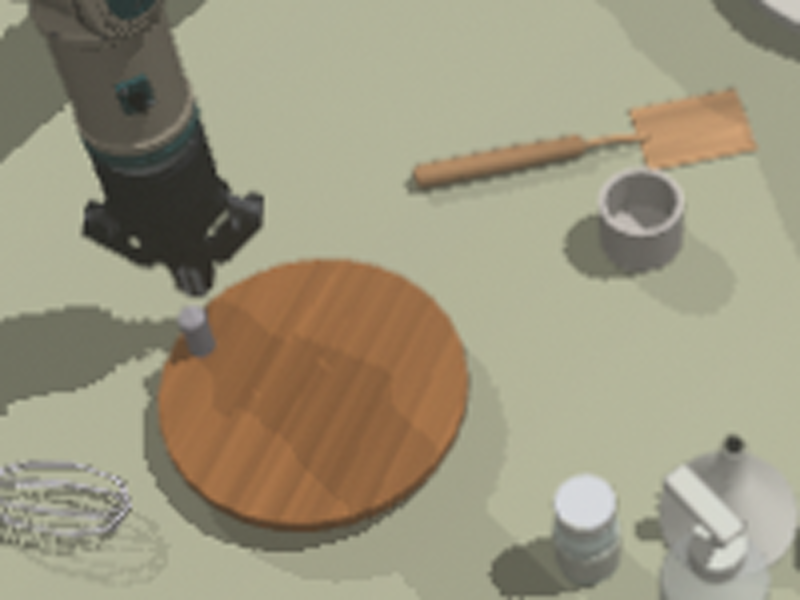

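The fingertip sits squarely behind the knob: tip at (195,290), knob at (195,320) in the crop. I'll advance slowly until it touches.

```bash
python3 -m inch '[0,-0.4,0,0,0,0,0, 0,-0.8,0,0,0,0,0, 0,-1.2,0,0,0,0,0, 0,-1.5,0,0,0,0,0, 0,-1.7,0,0,0,0,0, 0,-1.9,0,0,0,0,0, 0,-2.1,0,0,0,0,0, 0,-2.3,0,0,0,0,0, 0,-2.5,0,0,0,0,0]'
python3 - <<'E'
from h import *
st=info(); 
d=grab("scene","3"); save(d,"pics/scene3z.png",(100,130,300,280),4)
E
```

```text
clock: 2.8
eef_pos: [479.5, -311.5, 48.3]
tool_rot: [-1.571, -0.0, 2.938]
force: [1.0, -0.4, 0.6]
width: 0.1
t 2.80 pos [ 479.5 -311.5   48.3] F [ 1.01 -0.38  0.62] w 0.1
toolx az 168.3 toolz az -101.7 tilt 0.01
```

View pics/scene3z.png

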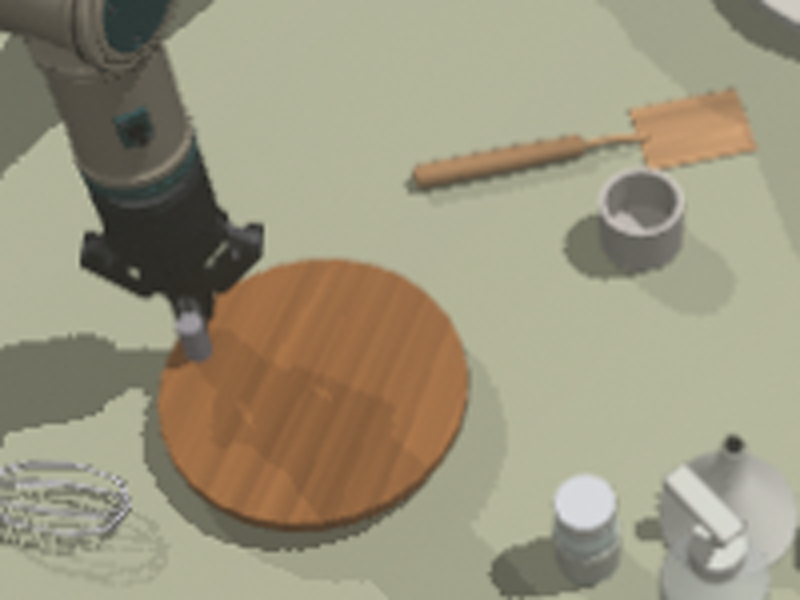

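```bash
python3 -m inch '[0,-0.2,0,0,0,0,0, 0,-0.4,0,0,0,0,0, 0,-0.5,0,0,0,0,0]'
python3 - <<'E'
from h import *
st=info(); 
d=grab("scene","4"); save(d,"pics/scene4z.png",(120,170,240,260),6)
for u in((194/4+100,315/4+130),(191/4+100,323/4+130)): print(plane(d,u,75))
E
```

```text
clock: 3.15
eef_pos: [484.6, -312.4, 48.3]
tool_rot: [-1.571, 0.0, 2.938]
force: [0.2, -0.2, 0.4]
width: 0.0
t 3.15 pos [ 484.6 -312.4   48.3] F [ 0.16 -0.24  0.39] w 0.0
toolx az 168.3 toolz az -101.7 tilt 0.01
[ 496.8352332  -310.79455968   75.        ]
[ 502.95518694 -313.69254966   75.        ]
```

View pics/scene4z.png

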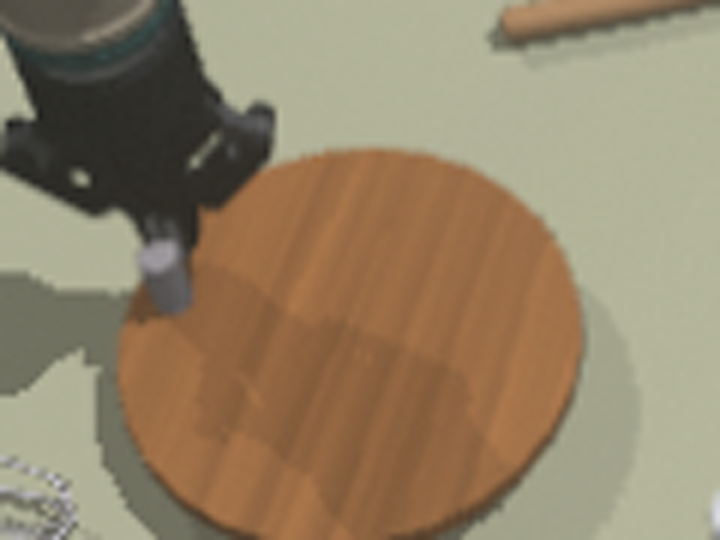

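Turntable R (right side, y<0) gives way at about 0.2 N, so it's the free one. I'll push it round its arc.

```bash
python3 -m inch '[0,-0.4,0,0.1,0,0,0, 0,-1.0,0,0.28,0,0,0, 0,-1.6,0,0.41,0,0,0, 0,-2.4,0,0.48,0,0,0, 0,-3.2,0,0.5,0,0,0, 0,-3.9,0,0.42,0,0,0, 0,-4.7,0,0.31,0,0,0, 0,-5.4,0,0.1,0,0,0, 0,-6.2,0,-0.12,0,0,0, 0,-6.8,0,-0.45,0,0,0, 0,-7.4,0,-0.8,0,0,0, 0,-7.9,0,-1.1,0,0,0]'
python3 - <<'E'
from h import *
st=info(); 
d=grab("scene","5"); save(d,"pics/scene5z.png",(120,170,240,260),6)
E
```

```text
clock: 4.4
eef_pos: [564.6, -317.1, 48.3]
tool_rot: [-1.571, 0.0, 2.938]
force: [-0.4, 0.5, 0.2]
width: 0.1
t 4.40 pos [ 564.6 -317.1   48.3] F [-0.37  0.54  0.21] w 0.1
toolx az 168.4 toolz az -101.6 tilt 0.01
```

View pics/scene5z.png

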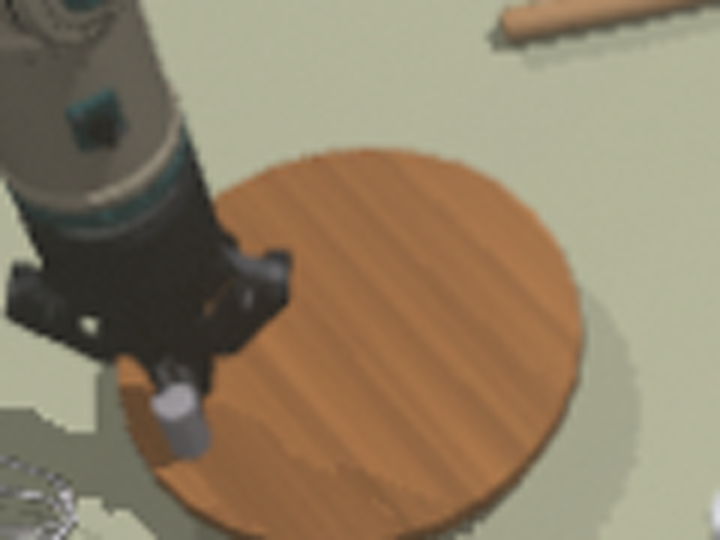

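```bash
python3 -m inch '[0,-0.6,0,-0.5,0,0,0, 0,-1.1,0,-1.0,0,0,0, 0,-1.5,0,-1.4,0,0,0, 0,-1.6,0,-1.6,0,0,0, 0,-1.0,0,-1.6,0,0,0, 0,1,0,-1.6,0,0,0, 0,3,-2,-1.6,0,0,0, 0,5,-7,-1.6,0,0,0, 0,7,-12,-1.6,0,0,0, 0,7,-12,-1.6,0,0,0]'
python3 - <<'E'
from h import *
st=info(); 
d=grab("scene","6"); save(d,"pics/scene6z.png",(100,130,300,280),4)
d=grab("top","6"); save(d,"pics/top6z.png",(120,80,380,260),3)
E
```

```text
clock: 5.45
eef_pos: [498.0, -289.8, 173.4]
tool_rot: [-1.568, 0.006, 2.936]
force: [1.2, -0.4, -1.0]
width: -0.4
t 5.45 pos [ 498.  -289.8  173.4] F [ 1.16 -0.37 -1.  ] w -0.4
toolx az 168.2 toolz az -101.8 tilt 0.38
```

View pics/scene6z.png

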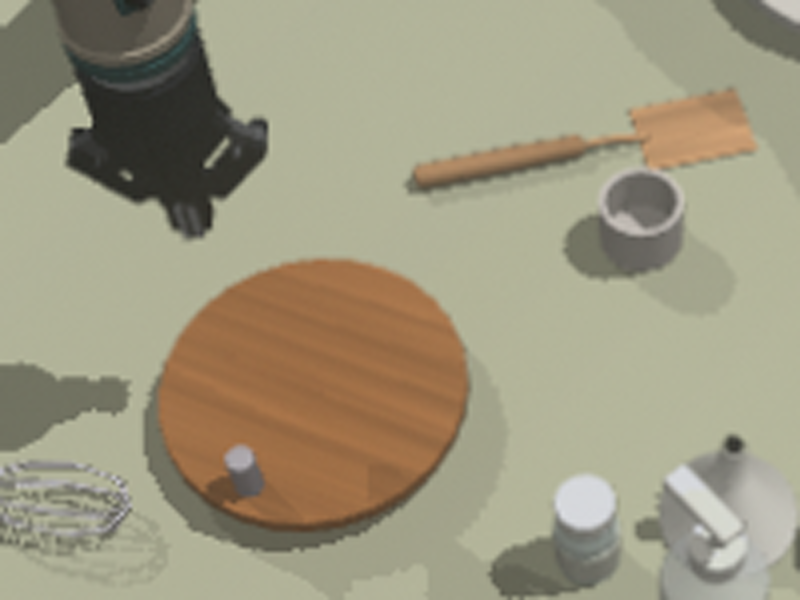

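View pics/top6z.png

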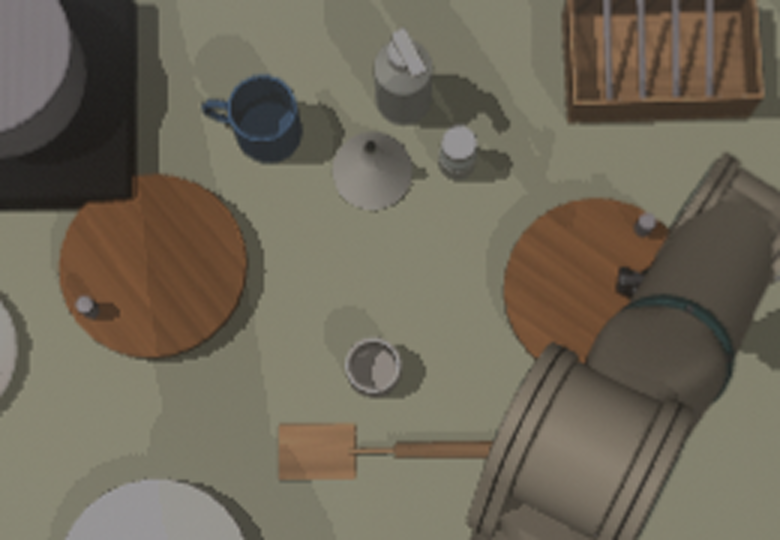

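Run:
```python
from h import *
st=info(); print(np.round(st['qpos'],2))
t=load("pics/top6.npy"); k=plane(t,(120+647/3,80+224/3),75); print(k, np.degrees(np.arctan2(k[1]+243.5,k[0]-549))+127.3)
C=np.array([594.5,272.5]); kn=np.array([539.5,343])
a=np.radians(33); n=np.array([np.cos(a),np.sin(a)])
print("contact",kn-21*n,"start",kn-41*n)
p=kn-41*n
print(shift((p[0],p[1],170)))
```

```text
t 5.55 pos [ 498.5 -288.5  170.3] F [ 0.08  0.3  -0.73] w 0.1
toolx az 168.3 toolz az -101.7 tilt 0.20
[ 0.35  0.6   0.19  1.8  -0.16  0.75 -1.15]
[ 611.76952402 -298.29129324   75.        ] 86.18240846950079
contact [521.88791807 331.56258026] start [505.11450671 320.66979956]
[ 11.74  -0.07 -59.78]
```

R now stands about 86° (1.5 rad) round. Next is L. It should be the binding one, so I'll ease it about 1 cm clockwise.

```bash
python3 -m inch '[0,0.5,0,-4,0,-5,0, 0,1.5,0,-9,0,-11,0, 0,2.5,0,-14,0,-17,0, 0,3.5,0,-19,0,-23,0, 0,4.5,0,-24,0,-29,0, 0,5.5,0,-29,0,-35,0, 0,6.5,0,-34,0,-41,0, 0,7.5,0,-39,0,-45,0, 0,8.5,0,-44,0,-45,0, 0,9.5,0,-49,0,-45,0, 0,10.5,0,-54,0,-45,0, 0,11.7,0,-58,0,-45,0]'
python3 - <<'E'
from h import *
st=info(); print(np.round(st['qpos'],2))
print(shift((505.1,320.7,170)),shift((505.1,320.7,48)))
E
```

```text
clock: 6.75
eef_pos: [500.7, 304.1, 166.2]
tool_rot: [-1.571, -0.003, -2.56]
force: [1.1, 0.3, 0.2]
width: -0.1
t 6.75 pos [500.7 304.1 166.2] F [1.13 0.3  0.22] w -0.1
toolx az -146.7 toolz az -56.7 tilt 0.14
[-0.6   0.62  0.02  1.77 -0.01  0.76 -1.57]
[-1.28 -0.38 -1.14] [-1.31 11.82 -1.14]
```

```bash
python3 -m inch '[0,0,0,0,0,0,0, 0,0,0,0,0,0,0]'
python3 - <<'E'
from h import *
st=info()
print(shift((505.1,320.7,48)))
E
```

```text
clock: 6.95
eef_pos: [499.8, 303.7, 166.1]
tool_rot: [-1.571, -0.003, -2.556]
force: [1.6, -1.2, 0.1]
width: -0.0
t 6.95 pos [499.8 303.7 166.1] F [ 1.56 -1.16  0.06] w -0.0
toolx az -146.4 toolz az -56.4 tilt 0.19
[-1.42 11.8  -1.12]
```

```bash
python3 -m inch '[0,-0.7,4,-0.5,0,0,0, 0,-1.4,8,-1.1,0,0,0, 0,-1.4,11,-1.1,0,0,0, 0,-1.4,11.8,-1.1,0,0,0, 0,-1.4,11.8,-1.1,0,0,0, 0,-1.4,11.8,-1.1,0,0,0]'
python3 - <<'E'
from h import *
st=info()
d=grab("scene","7"); save(d,"pics/scene7z.png",(300,140,420,240),6)
E
```

```text
clock: 7.55
eef_pos: [508.1, 318.4, 51.3]
tool_rot: [-1.57, 0.001, -2.561]
force: [-0.1, 1.0, 0.4]
width: 0.1
t 7.55 pos [508.1 318.4  51.3] F [-0.13  0.98  0.35] w 0.1
toolx az -146.8 toolz az -56.8 tilt 0.07
```

View pics/scene7z.png

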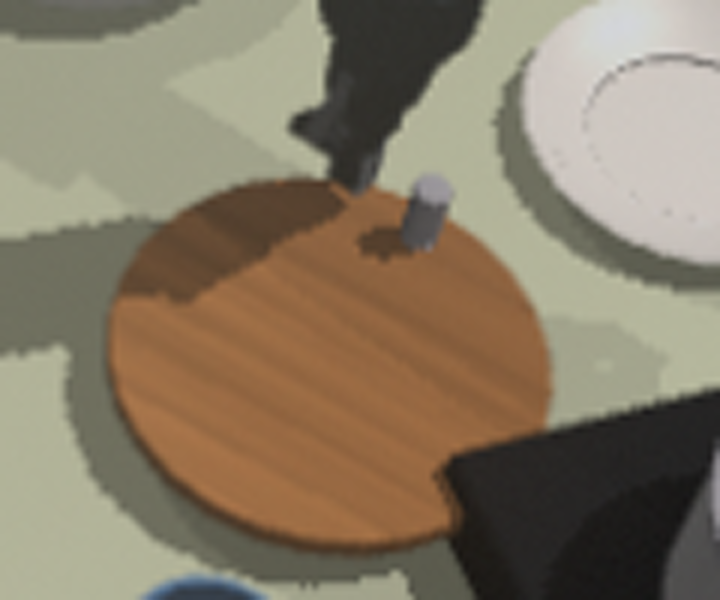

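The finger tip at (355,185) lines up with the knob, whose base is at (420,240) and top at (432,187). I'll advance slowly.

```bash
python3 -m inch '[0,-0.4,0,0,0,0,0, 0,-0.8,0,0,0,0,0, 0,-1.2,0,0,0,0,0, 0,-1.4,0,0,0,0,0, 0,-1.6,0,0,0,0,0, 0,-1.7,0,0,0,0,0, 0,-1.8,0,0,0,0,0, 0,-1.9,0,0,0,0,0, 0,-2.0,0,0,0,0,0, 0,-2.1,0,0,0,0,0, 0,-2.2,0,0,0,0,0]'
python3 - <<'E'
from h import *
st=info()
d=grab("scene","8"); save(d,"pics/scene8z.png",(300,140,420,240),6)
E
```

```text
clock: 8.7
eef_pos: [524.6, 330.7, 50.2]
tool_rot: [-1.571, -0.002, -2.56]
force: [-3.1, -1.9, 2.9]
width: 0.3
t 8.70 pos [524.6 330.7  50.2] F [-3.06 -1.88  2.95] w 0.3
toolx az -146.7 toolz az -56.7 tilt 0.13
```

View pics/scene8z.png

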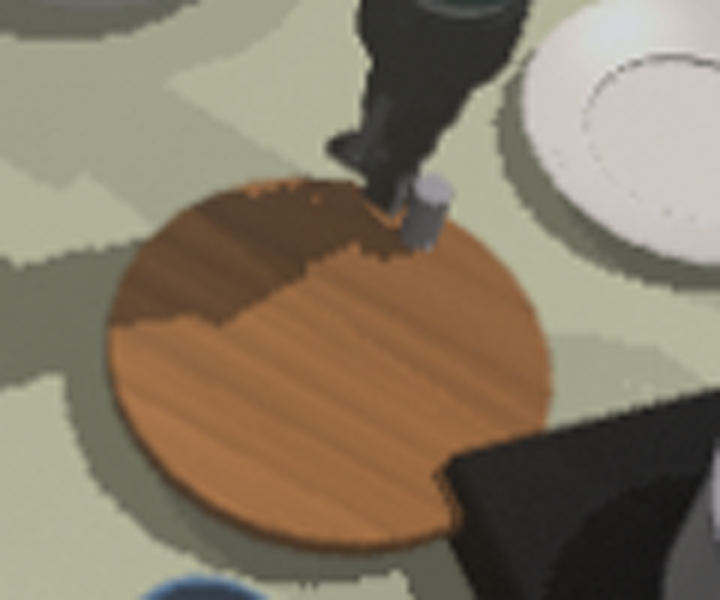

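Contact: the force is building to about 3.6 N, as a binding table should. I'll ease it on by 1 mm per row.

```bash
python3 -m inch '[0,-0.1,0,0,0,0,0, 0,-0.2,0,0,0,0,0, 0,-0.3,0,0,0,0,0, 0,-0.4,0,0,0,0,0, 0,-0.5,0,0,0,0,0, 0,-0.6,0,0,0,0,0, 0,-0.6,0,0,0,0,0]'
python3 - <<'E'
from h import *
st=info()
d=grab("scene","9"); save(d,"pics/scene9z.png",(300,140,420,240),6)
E
```

```text
clock: 9.45
eef_pos: [528.2, 333.9, 50.2]
tool_rot: [-1.572, -0.005, -2.559]
force: [-5.6, -2.8, 5.5]
width: 0.4
t 9.45 pos [528.2 333.9  50.2] F [-5.6  -2.81  5.55] w 0.4
toolx az -146.6 toolz az -56.6 tilt 0.27
```

View pics/scene9z.png

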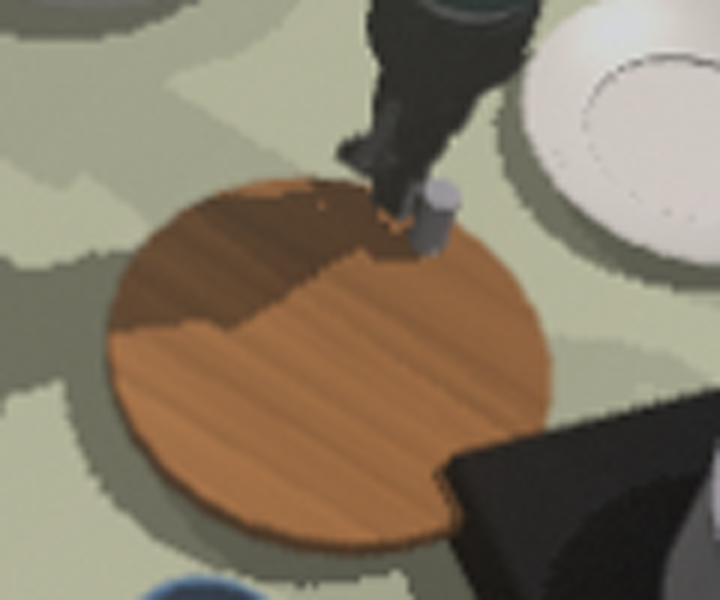

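```bash
python3 -m inch '[0,-0.1,-0.1,0,0,0,0, 0,-0.2,-0.2,0,0,0,0, 0,-0.3,-0.2,0,0,0,0, 0,-0.4,-0.2,0,0,0,0, 0,-0.5,-0.2,0,0,0,0, 0,-0.6,-0.2,0,0,0,0, 0,-0.6,-0.2,0,0,0,0]'
python3 - <<'E'
from h import *
st=info()
d=grab("scene","10"); save(d,"pics/scene10z.png",(300,140,420,240),6)
E
```

```text
clock: 10.2
eef_pos: [531.7, 336.5, 50.6]
tool_rot: [-1.572, -0.008, -2.559]
force: [-6.0, -2.3, -2.9]
width: 0.1
t 10.20 pos [531.7 336.5  50.6] F [-6.   -2.32 -2.86] w 0.1
toolx az -146.6 toolz az -56.6 tilt 0.48
```

View pics/scene10z.png

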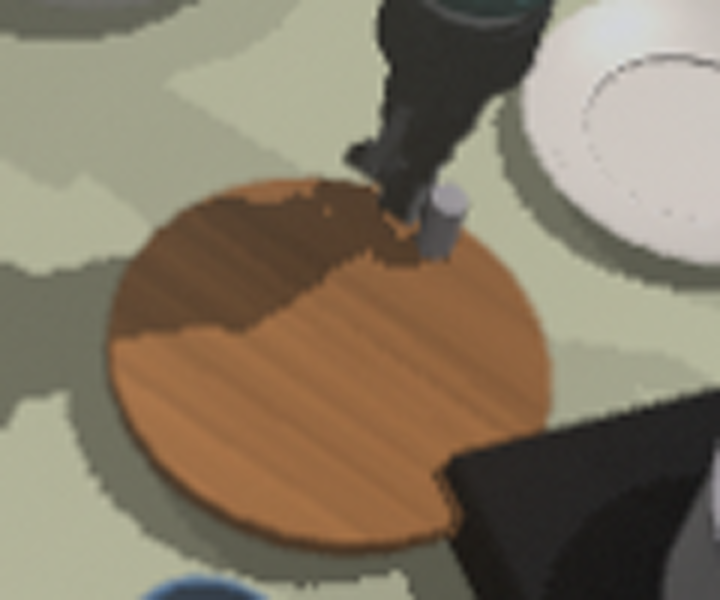

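```bash
python3 -m inch '[0,-0.1,0.1,0,0,0,0, 0,-0.2,0.1,0,0,0,0, 0,-0.2,0.1,0,0,0,0, 0,1,0.1,0,0,0,0, 0,3,0,0,0,0,0, 0,5,-3,0,0,0,0, 0,6,-8,0,0,0,0, 0,6,-11,0,0,0,0, 0,6,-11,0,0,0,0]'
python3 - <<'E'
from h import *
st=info(); print(np.round(st['qpos'],2))
d=grab("scene","11"); save(d,"pics/scene11z.png",(130,130,400,310),2.9)
t=grab("top","11"); save(t,"pics/top11z.png",(120,80,380,260),3)
E
```

```text
clock: 11.15
eef_pos: [488.7, 307.0, 167.3]
tool_rot: [-1.571, 0.011, -2.56]
force: [0.9, 0.5, -0.3]
width: -0.2
t 11.15 pos [488.7 307.  167.3] F [ 0.85  0.5  -0.33] w -0.2
toolx az -146.7 toolz az -56.7 tilt 0.64
[-0.62  0.6   0.02  1.8  -0.01  0.73 -1.58]
```

View pics/scene11z.png

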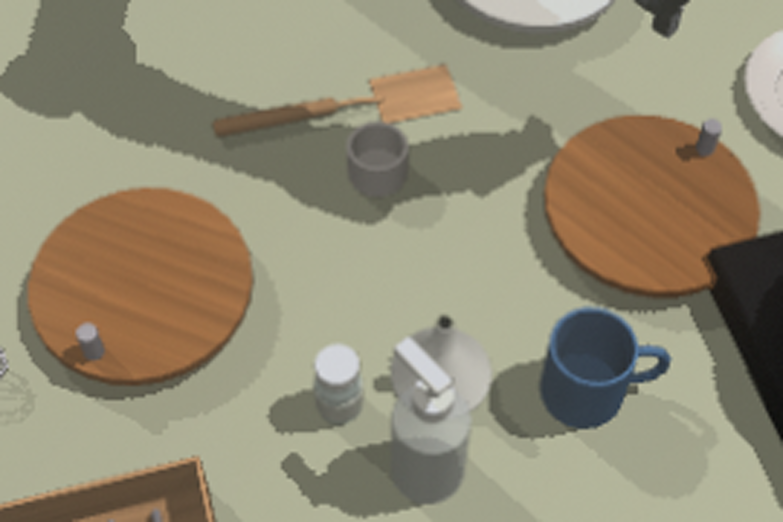

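View pics/top11z.png

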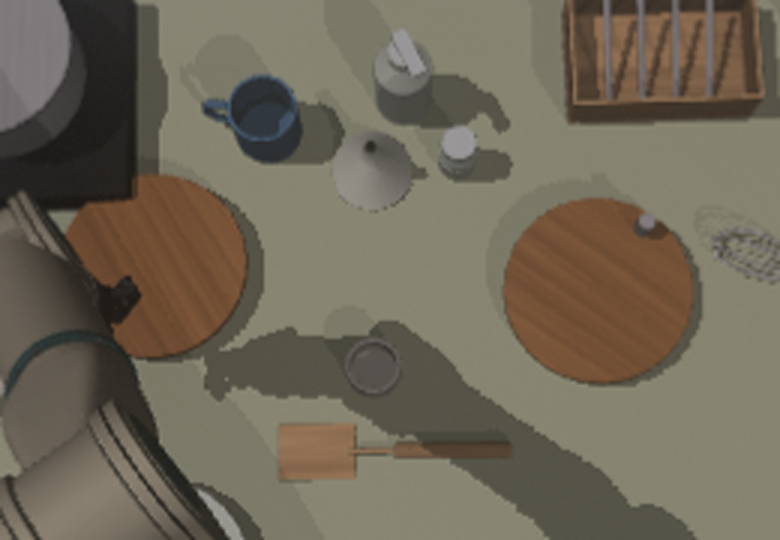

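Run:
```python
from h import *
s=load("pics/scene11.npy"); t=load("pics/top11.npy")
k=plane(s,(130+711/2.9,130+126/2.9),75); C=np.array([594.5,272.5]); k0=plane(s,(130+701/2.9,130+119/2.9),75)
print(k-k0, [np.degrees(np.arctan2(q[1]-C[1],q[0]-C[0])) for q in(k0,k)])
for n,f,box in(("top","pics/top0.npy",(228,188,262,218)),("scene","pics/scene0.npy",(244,168,278,202))):
    d=load(f); im=d["img"][box[1]:box[3],box[0]:box[2]].astype(int)
    m=((im[...,1]-im[...,2])<10).astype(np.uint8)  # greenish/yellow table has G>>B
    big=cv2.resize(d["img"][box[1]:box[3],box[0]:box[2],::-1],None,fx=10,fy=10,interpolation=cv2.INTER_NEAREST)
    mm=cv2.resize(m*255,None,fx=10,fy=10,interpolation=cv2.INTER_NEAREST)
    cv2.imwrite(f"pics/bowl_{n}.png",np.hstack([big,cv2.cvtColor(mm,cv2.COLOR_GRAY2BGR)]))
    print(n,np.median(im[...,1]-im[...,2]))
```

```text
[11.11347171  6.26260705  0.        ] [np.float64(127.0367689668145), np.float64(118.91781288558742)]
top 17.0
scene 17.0
```

View pics/bowl_top.png

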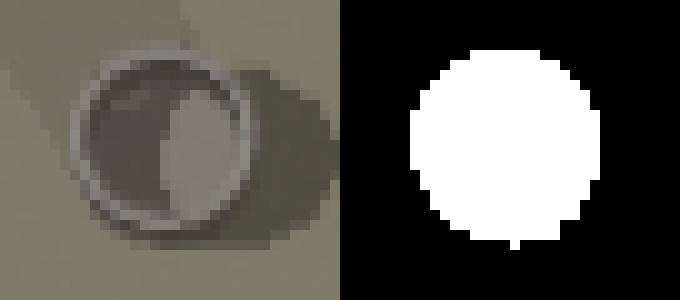

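View pics/bowl_scene.png

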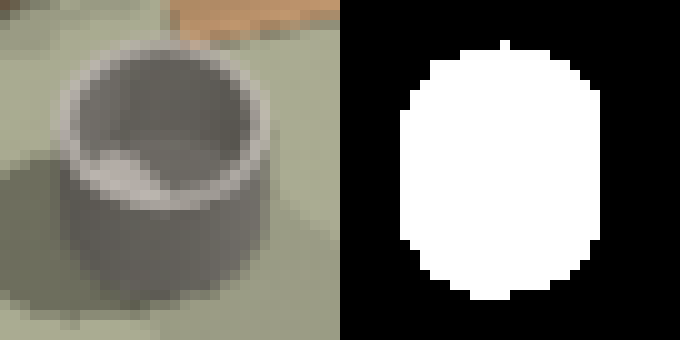

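Run:
```python
from h import *
t=load("pics/top0.npy"); s=load("pics/scene0.npy")
print(plane(t,(243.7,201.4),50),plane(s,(259.8,180),50))
st=info(); print(shift((463,21,130)))
```

```text
[463.99394995  20.67962423  50.        ] [465.35623693  20.71979127  50.        ]
t 11.25 pos [486.1 305.4 163.1] F [-0.78 -0.13 -0.16] w 0.0
toolx az -146.7 toolz az -56.7 tilt 0.17
[17.57  3.26 22.49]
```

```bash
python3 - <<'E'
from h import *
print(shift((464.5,20.7,150)))
E
python3 -m inch '[0.5,2.2,0.2,2.8,0,5,0, 1,4.4,0.4,5.6,0,10,0, 1,6.6,0.6,8.4,0,15,0, 1,8.8,0.8,11.2,0,20,0, 1,11,1,14,0,25,0, 1,13.2,1.2,16.8,0,30,0, 1,15.4,1.3,19.6,0,33,0, 1,17.5,1.3,22.4,0,33,0, 1,17.5,1.3,22.4,0,33,0, 1,17.5,1.3,22.4,0,33,0, 1,17.5,1.3,22.4,0,33,0]'
python3 - <<'E'
from h import *
info(); print(shift((464.5,20.7,70)),shift((464.5,20.7,8)))
E
```

```text
[17.46  1.26 22.6 ]
clock: 12.35
eef_pos: [462.1, 22.7, 148.6]
tool_rot: [-1.571, -0.001, -3.134]
force: [0.7, -0.6, -0.1]
width: 85.4
t 12.35 pos [462.1  22.7 148.6] F [ 0.65 -0.6  -0.1 ] w 85.4
toolx az -179.6 toolz az -89.6 tilt 0.07
[-0.25  7.86  0.21] [-0.26 14.06  0.21]
```

```bash
python3 -m inch '[1,-0.2,3,0.2,0,0,0, 1,-0.25,6,0.2,0,0,0, 1,-0.25,7.8,0.2,0,0,0, 1,-0.25,7.8,0.2,0,0,0]'
python3 - <<'E'
from h import *
info(); print(shift((464.5,20.7,8)))
d=grab("scene","12"); save(d,"pics/scene12z.png",(210,110,330,210),6)
d=grab("top","12"); save(d,"pics/top12z.png",(200,150,300,250),6)
E
```

```text
clock: 12.75
eef_pos: [463.1, 21.1, 69.1]
tool_rot: [-1.571, -0.005, -3.133]
force: [-0.6, 0.9, -0.2]
width: 85.5
t 12.75 pos [463.1  21.1  69.1] F [-0.61  0.87 -0.21] w 85.5
toolx az -179.5 toolz az -89.5 tilt 0.28
[-0.17  6.11  0.04]
```

View pics/scene12z.png

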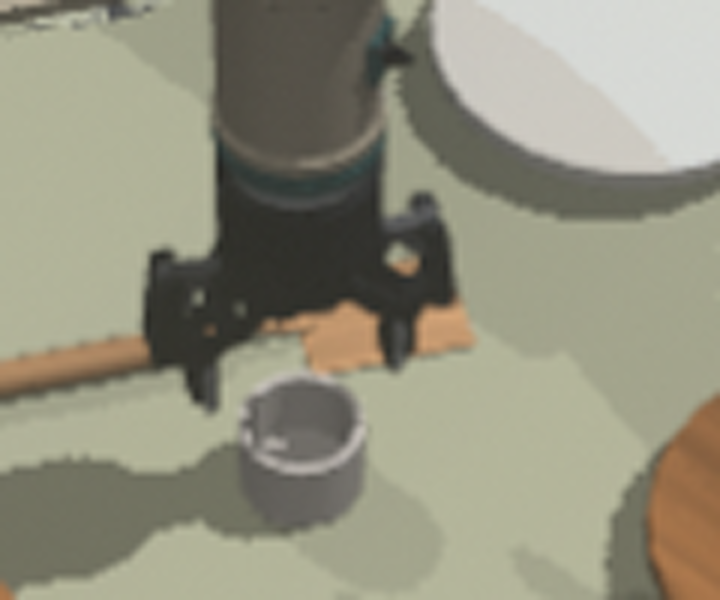

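View pics/top12z.png

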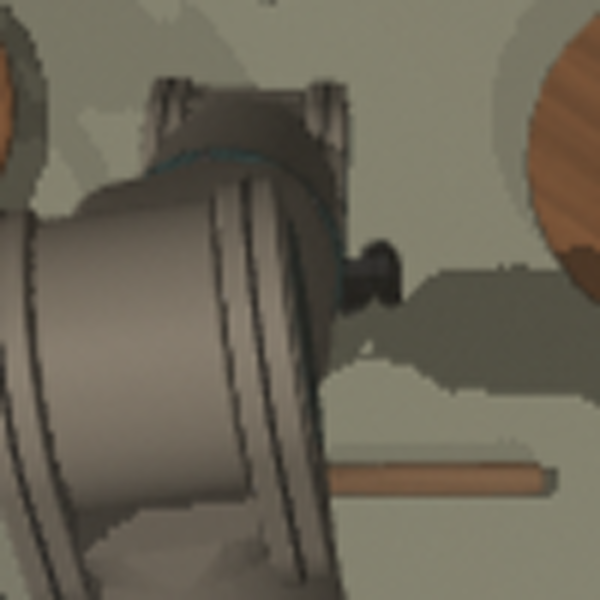

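The two fingertips, at (208,405) and (395,365) in the crop, straddle the bowl rim centred at (303,423). I'll descend and grip.

```bash
python3 -m inch '[1,-0.15,2,0.04,0,0,0, 1,-0.15,4,0.04,0,0,0, 1,-0.15,6,0.04,0,0,0, 1,-0.15,6,0.04,0,0,0, 1,-0.15,6,0.04,0,0,0]'
python3 - <<'E'
from h import *
info()
d=grab("scene","13"); save(d,"pics/scene13z.png",(210,110,330,210),6)
E
```

```text
clock: 13.35
eef_pos: [466.8, 20.0, 11.5]
tool_rot: [-1.571, 0.001, -3.136]
force: [-0.9, 0.6, 0.3]
width: 85.7
t 13.35 pos [466.8  20.   11.5] F [-0.93  0.61  0.27] w 85.7
toolx az -179.7 toolz az -89.7 tilt 0.05
```

View pics/scene13z.png

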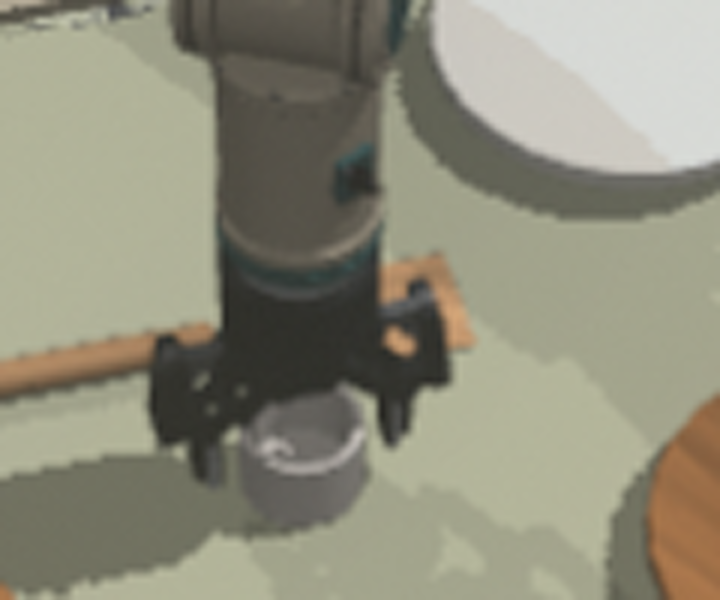

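```bash
python3 -m inch '[1,0.2,0.3,0,0,0,0, 0.6,0.2,0.3,0,0,0,0, 0,0.2,0.3,0,0,0,0, 0,0.2,0.3,0,0,0,0, 0,0.2,0.3,0,0,0,0, 0,0.2,0.3,0,0,0,0, 0,0.2,0.3,0,0,0,0, 0,0.2,0.3,0,0,0,0]'
python3 - <<'E'
from h import *
info()
E
```

```text
clock: 14.2
eef_pos: [464.7, 19.9, 9.6]
tool_rot: [-1.572, 0.001, -3.135]
force: [-0.8, 0.7, 7.4]
width: 62.2
t 14.20 pos [464.7  19.9   9.6] F [-0.84  0.67  7.44] w 62.2
toolx az -179.6 toolz az -89.6 tilt 0.12
```

```bash
python3 -m inch '[0,0,-0.5,0,0,0,0, 0,0,-1.5,0,0,0,0, 0,0,-3.5,0,0,0,0, 0,0,-6,0,0,0,0, 0,0,-9,0,0,0,0, 0,0,-11,0,0,0,0, 0,0,-11,0,0,0,0, 0,0,-11,0,0,0,0]'
python3 - <<'E'
from h import *
info()
print(shift((549,-243.4,125)))
d=grab("scene","14"); save(d,"pics/scene14z.png",(130,60,330,210),4)
E
```

```text
clock: 15.0
eef_pos: [464.1, 19.5, 118.6]
tool_rot: [-1.571, 0.001, -3.135]
force: [0.3, -0.0, -2.2]
width: 61.8
t 15.00 pos [464.1  19.5 118.6] F [ 0.29 -0.03 -2.2 ] w 61.8
toolx az -179.6 toolz az -89.6 tilt 0.03
[-8.32 -0.64 26.34]
```

View pics/scene14z.png

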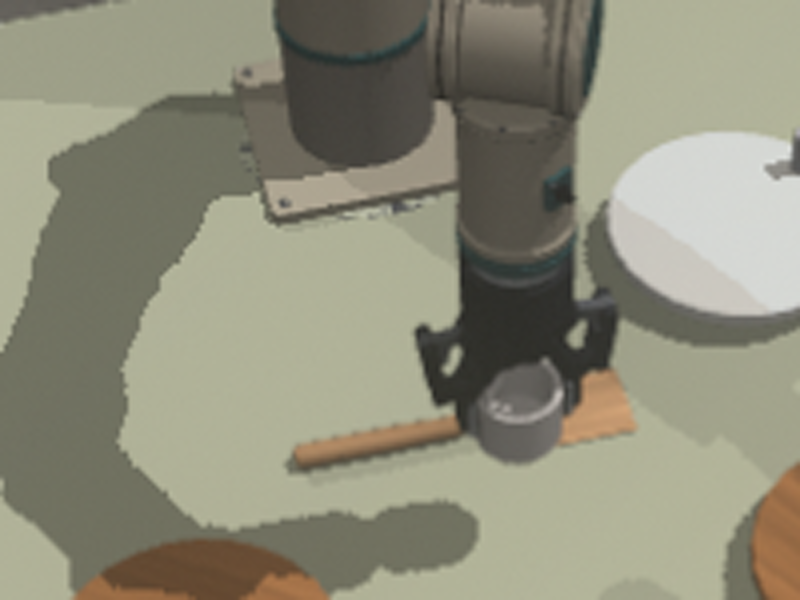

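```bash
python3 -m inch '[0,-0.5,-0.2,1.5,0,0,0, 0,-1.3,-0.4,4,0,0,0, 0,-2.2,-0.6,7,0,0,0, 0,-3.2,-0.6,10,0,0,0, 0,-4.1,-0.6,13,0,0,0, 0,-5.1,-0.6,16,0,0,0, 0,-6,-0.6,19,0,0,0, 0,-7,-0.6,22,0,0,0, 0,-7.6,-0.6,24,0,0,0, 0,-8.1,-0.6,25.5,0,0,0, 0,-8.3,-0.6,26.3,0,0,0, 0,-8.3,-0.6,26.3,0,0,0]'
python3 - <<'E'
from h import *
info()
print(shift((548.5,-243.4,60)),shift((548.5,-243.4,45)))
d=grab("scene","15"); save(d,"pics/scene15z.png",(100,130,300,280),4)
E
```

```text
clock: 16.25
eef_pos: [548.3, -244.0, 123.6]
tool_rot: [-1.571, -0.001, -3.137]
force: [-0.7, 0.6, -1.4]
width: 62.2
t 16.25 pos [ 548.3 -244.   123.6] F [-0.68  0.59 -1.36] w 62.2
toolx az -179.7 toolz az -89.7 tilt 0.07
[-0.03  6.36 -0.06] [-0.03  7.86 -0.06]
```

View pics/scene15z.png

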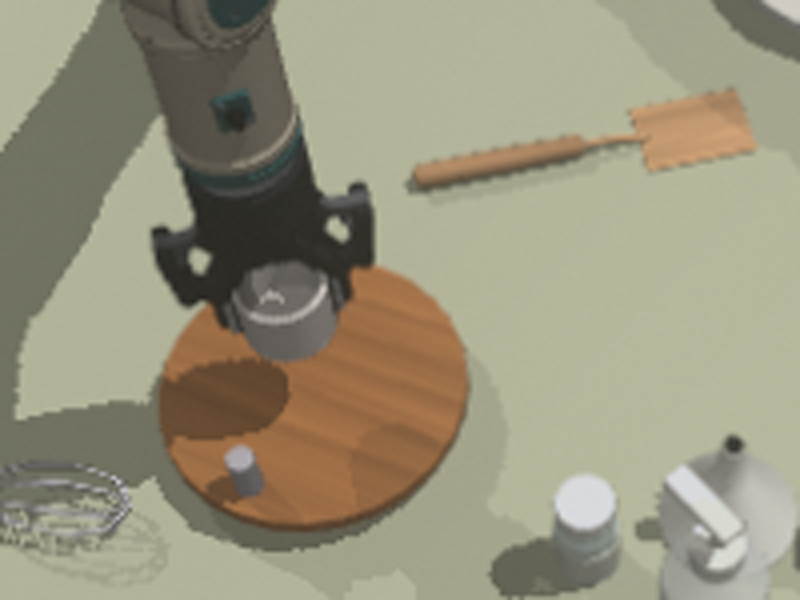

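The bowl hangs level at (285,310) above the middle of R's disc. I'll lower it.

```bash
python3 -m inch '[0,0,1.5,0,0,0,0, 0,0,3,0,0,0,0, 0,0,4.5,0,0,0,0, 0,0,6,0,0,0,0, 0,0,6.8,0,0,0,0, 0,0,7.2,0,0,0,0, 0,0,7.4,0,0,0,0, 0,0,7.4,0,0,0,0, 0,0,7.4,0,0,0,0]'
python3 - <<'E'
from h import *
info()
d=grab("scene","16"); save(d,"pics/scene16z.png",(130,170,230,270),6)
E
```

```text
clock: 17.2
eef_pos: [549.2, -243.6, 50.9]
tool_rot: [-1.57, 0.001, -3.136]
force: [-0.2, 0.3, -1.6]
width: 62.1
t 17.20 pos [ 549.2 -243.6   50.9] F [-0.17  0.31 -1.64] w 62.1
toolx az -179.7 toolz az -89.7 tilt 0.07
```

View pics/scene16z.png

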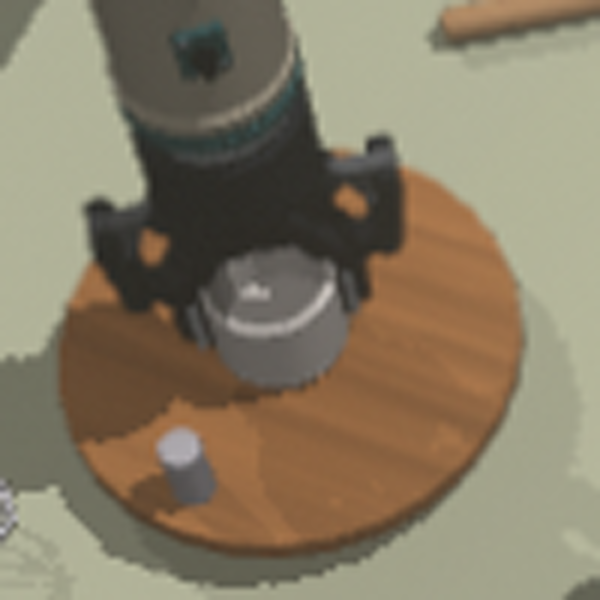

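Still hanging, with the bowl's underside about 6 mm above the disc. I'll lower in 1 mm steps.

```bash
python3 -m inch '[0,0,0.1,0,0,0,0, 0,0,0.2,0,0,0,0, 0,0,0.3,0,0,0,0, 0,0,0.4,0,0,0,0, 0,0,0.4,0,0,0,0, 0,0,0.4,0,0,0,0]'; python3 -m inch '[0,0,0.1,0,0,0,0, 0,0,0.1,0,0,0,0, 0,0,0.1,0,0,0,0]'
```

```text
clock: 17.85
eef_pos: [548.8, -243.3, 46.2]
tool_rot: [-1.571, -0.0, -3.136]
force: [-0.9, 0.5, -2.4]
width: 61.8
clock: 18.15
eef_pos: [548.8, -243.3, 45.3]
tool_rot: [-1.571, 0.0, -3.136]
force: [0.2, 0.1, -2.1]
width: 62.0
```

```bash
python3 -m inch '[0,0,0.1,0,0,0,0, 0,0,0.1,0,0,0,0, 0,0,0.1,0,0,0,0]'; python3 -m inch '[0,0,0.05,0,0,0,0, 0,0,0.05,0,0,0,0, 0,0,0.05,0,0,0,0]'
```

```text
clock: 18.45
eef_pos: [548.9, -243.4, 44.7]
tool_rot: [-1.571, 0.0, -3.136]
force: [-1.1, 0.4, 3.0]
width: 62.2
clock: 18.75
eef_pos: [548.9, -243.4, 44.7]
tool_rot: [-1.571, 0.001, -3.136]
force: [-2.1, 0.9, 6.1]
width: 61.9
```

Touchdown at z = 44.7 mm, with the force rising from -2 N to +6 N. I'll release.

```bash
python3 -m inch '[0.8,0,0,0,0,0,0, 0.9,0,0,0,0,0,0, 1,0,0,0,0,0,0, 1,0,0,0,0,0,0, 1,0,0,0,0,0,0, 1,0,0,0,0,0,0]'
python3 - <<'E'
from h import *
info()
d=grab("scene","17"); save(d,"pics/scene17z.png",(130,170,230,270),6)
E
```

```text
clock: 19.35
eef_pos: [548.8, -243.3, 43.7]
tool_rot: [-1.571, -0.0, -3.136]
force: [-0.4, -0.4, -0.6]
width: 85.5
t 19.35 pos [ 548.8 -243.3   43.7] F [-0.42 -0.43 -0.6 ] w 85.5
toolx az -179.7 toolz az -89.7 tilt 0.00
```

View pics/scene17z.png

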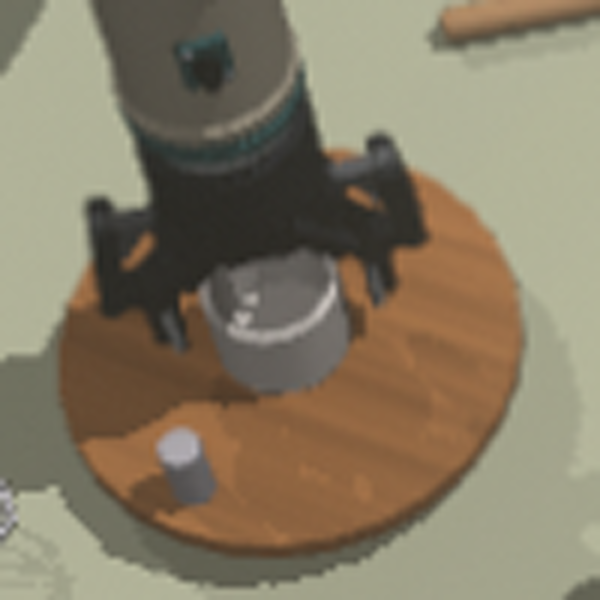

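The bowl is released and standing, with the fingers clear on both sides at (180,330) and (380,290). I'll lift straight up, then pull back.

```bash
python3 -m inch '[1,0,-1,0,0,0,0, 1,0,-3,0,0,0,0, 1,0,-6,0,0,0,0, 1,0,-10,0,0,0,0, 1,0,-14,0,0,0,0, 1,3,-15,0,0,0,0, 1,7,-15,-3,0,0,0, 1,10,-15,-7,0,0,0, 1,12,-15,-11,0,0,0, 1,12,-15,-15,0,0,0, 1,12,-15,-19,0,0,0, 1,12,-15,-22,0,0,0]'; python3 -m inch '[1,0,0,0,0,0,0, 1,0,0,0,0,0,0]'
python3 - <<'E'
from h import *
info()
d=grab("scene","18"); save(d,"pics/scene18z.png",(130,130,400,310),2.9)
t=grab("top","18"); save(t,"pics/top18z.png",(120,80,380,260),3)
E
```

```text
clock: 20.6
eef_pos: [427.2, -21.6, 194.5]
tool_rot: [-1.572, 0.001, -3.134]
force: [0.1, 0.0, 0.1]
width: 85.0
clock: 20.8
eef_pos: [427.8, -23.8, 194.4]
tool_rot: [-1.571, 0.001, -3.134]
force: [0.3, -0.2, -0.7]
width: 85.5
t 20.80 pos [427.8 -23.8 194.4] F [ 0.27 -0.18 -0.67] w 85.5
toolx az -179.6 toolz az -89.6 tilt 0.07
```

View pics/scene18z.png

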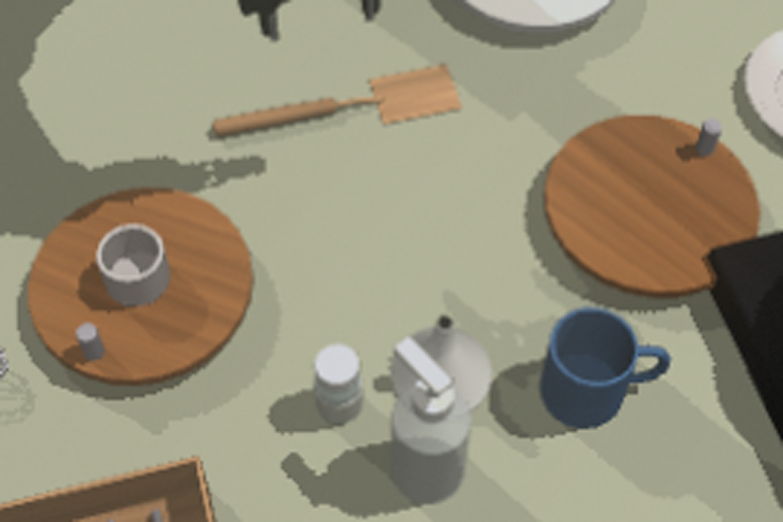

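View pics/top18z.png

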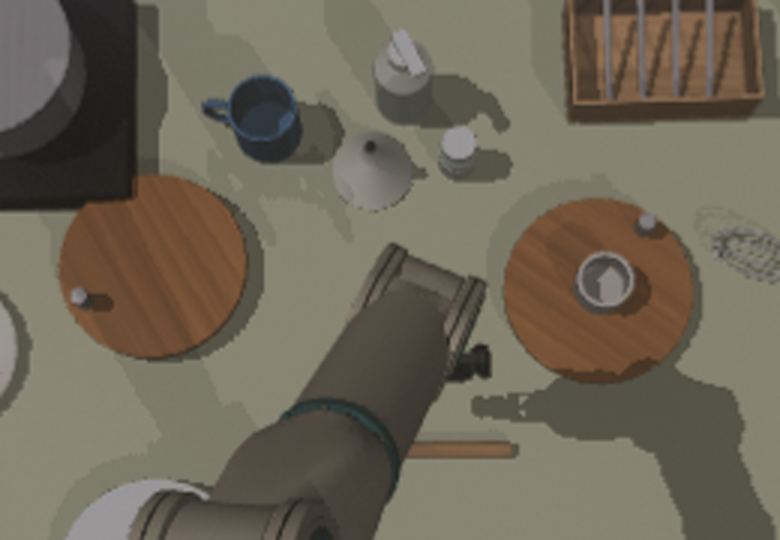

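Run:
```python
from h import *
t=load("pics/top18.npy"); s=load("pics/scene18.npy")
print("bowl",plane(t,(120+605/3-.3,80+281/3-.3),85),plane(s,(130+131/2.9-.3,130+254/2.9-.3),85))
k0=plane(t,(120+85/3,80+304/3),75);k=plane(t,(120+80/3,80+297/3),75);print("L",[np.degrees(np.arctan2(q[1]-272.5,q[0]-594.5)) for q in(k0,k)])
k=plane(t,(120+647/3,80+224/3),75);print("R turn",np.degrees(np.arctan2(k[1]+243.5,k[0]-549))+127.3)
a=load("pics/top0.npy")["img"];b=load("pics/top18.npy")["img"]
st=ctrl.read_state();print(np.abs(st['qd']).max())
```

```text
bowl [ 545.97363087 -244.44741946   85.        ] [ 551.17607805 -243.08845084   85.        ]
L [np.float64(128.87882699640124), np.float64(122.36671321570132)]
R turn 86.18240846950079
0.015562909933638085
```

All checks agree, so I'm handing in.

Run:
```python
from cell import finish_job
print(finish_job())
```

```text
the job is handed in; nothing more can be done
None
```

The bowl now stands upright and released on the free-running turntable, and I handed the job in at about 21 s. No verdict was reported.

- **Free turntable:** this is the right-hand one (y < 0). It gave way to the fingertip at well under 1 N, and I pushed it about 86° (1.5 rad) anticlockwise. Its knob showed no further movement in later pictures.
- **Binding turntable:** this is the left-hand one. It dragged with about 6.3 N sideways, and up to about 8.4 N in total when the vertical rubbing is included. I eased it about 1 cm clockwise at the knob, and it has stayed there. The scene camera puts the turn at about 8.1° (0.14 rad) and the top camera at about 6.5° (0.11 rad), both inside the 0.06–0.4 rad band.
- **Bowl:** I set it down with about 6 N showing at the wrist, let go and pulled the arm clear. It is within about 3 mm of the disc's centre: the top camera puts it at (546, -244), the scene camera at (551, -243), and I took the centre as (549, -243).
- **Other checks:** in the last pictures nothing else appeared to have moved, although I compared the bystanders by eye only. The wrist force was read only at the end of each move, so any brief peak in between was not seen.

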